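# Clamp a flange in the fold-handle screw press

### The job

Clamp the steel flange that sits in the small blue screw press: first fold the handwheel's handle fully out until it stands upright, and only then crank the wheel clockwise (seen from above) until the press foot bears firmly on the flange. Stop as soon as the crank has become clearly stiffer, without over-tightening; let go and leave the handle standing out, the flange in its place, and the spare flange, wrench and oil can beside the press undisturbed.

Things in the scene. Friction and masses are not known exactly. Their poses are not given: they have to be found in the camera images.
- press: small blue cast C-frame screw press, bolted to the bench. Origin: centre of its underside, straight below the wheel axis; z up; the column is on its -x side and the open throat faces its +x. Base 180 x 140 x 22 mm (top at 22 mm), arm under the wheel up to 140 mm high. The wheel axis is vertical through the origin.
- wheel_hub (a point): centre of the top face of the handwheel: a flat aluminium disc of 130 mm diameter and 12 mm thick, lying level on top of the press with its top face 162 mm above the bench. It does not rise or fall as it turns. The point turns with the wheel: its x axis points from the wheel's centre to the handle's hinge.
- handwheel (a joint): turn of the handwheel, rad; grows clockwise seen from above; 30 mm of foot travel per turn. Starts at 0 to 2.2; the foot meets the flange somewhere between 4.3 and 5.5. Free running takes about 0.42 Nm, 5 to 9 N at the upright handle; this rises by about 10 N within 0.3 rad once the foot bears on the flange. The screw holds when let go.
- fold_handle (a joint): fold angle of the handle, rad: 0 = lying flat on the wheel, pointing from its hinge inward across the wheel's centre; 1.57 = standing upright; stop at 1.60. Starts between 0 and 0.15. Light friction (0.045 Nm, about 1 N at the ball) keeps it where it is left.
- handle_hinge (a point): the handle's hinge, on the wheel 50 mm out from its axis and 18 mm above its top face (180 mm above the bench); hinge axis level and tangential to the wheel. Two steel cheeks 24 mm high and 24 mm wide over all stand beside it.
- handle_grip (a point): centre of the black ball knob at the end of the handle, 52 mm from the hinge. Ball diameter 26 mm, spinning freely about the handle's length; a 12 mm steel rod joins it to the hinge. When folded, the ball's underside is 5 mm above the wheel's face.
- foot: round steel press foot, 40 mm diameter, on the wheel's axis; origin: centre of its underside. It starts 10 to 26 mm above the flange (its stud's setting varies) and goes straight down as the wheel turns clockwise. Every 10 N of clamping adds about 1 N at the handle. A good clamp is 40 to 120 N, i.e. 4 to 11 N more at the handle than free running; aim for the middle.
- flange: loose dark steel flange on the press's base under the foot: disc of 80 mm diameter and 14 mm thick with a boss of 44 mm diameter on top, 36 mm high over all, 0.5 kg. Origin: centre of its underside.
- spare_flange: an identical flange on the bench beside the press; not to be touched. Origin: centre of its underside.
- wrench: steel wrench, 180 mm long, lying on the bench beside the press; leave alone.
- oil_can: plain steel can, 56 mm diameter and 110 mm high, on the bench beside the press; leave alone.
Not all that is in view belongs to the job. What is shaped like the flange but green or pink is not meant. Leave any orange or turquoise look-alike of the press alone.

How it is judged (in metres and radians):
On the way, in this order (a step that is already met when the one before it is completed fails the run):
1. the handle is folded fully out (at least 1.45 rad) before the wheel has been cranked (foot moved less than 4 mm) (value of joint fold_handle above 1.45 rad and distance of foot from where it was at the start of the episode below 0.004 m), for 0.2 s.
2. with the handle out, the foot presses on the flange with at least 40 N (value of joint fold_handle above 1.3 rad and contact force between foot and flange above 40 N), for 0.2 s.
At the end, for the whole second after the job is handed in: the foot presses on the flange with 40 to 120 N and the wheel is at rest, the flange flat (within 0.06 rad) and its centre within 15 mm of the foot's axis, the handle still standing out (above 1.3 rad) (all of step 2 and contact force between foot and flange below 120 N and horizontal distance between flange and foot below 0.015 m and angle between flange's own z axis and vertical below 0.06 rad and velocity of joint handwheel between -0.1 and 0.1 rad/s); the robot touches nothing.
It fails at once if over-tightened: the foot presses on the flange with more than 120 N (contact force between foot and flange above 120 N).
It fails at once if the flange is shifted by more than 10 mm (distance of flange from where it was at the start of the episode above 0.01 m).
It fails at once if the spare flange, wrench or oil can is moved by more than 15 mm (distance of any of spare_flange, wrench, oil_can from where it was at the start of the episode above 0.015 m).
It also fails if it takes over 64 s, if anything falls off the work surface, if the arm or the gripper's body presses on something with over 40 N, if the wrist force passes 120 N, or if a joint passes its speed limit or range.

### The arm

A 6-joint arm with a two-finger parallel gripper is mounted at the origin on the work surface. World frame = base frame: x ahead of the robot, y to its left, z up, the work surface at z = 0. Lengths are in mm, angles in rad, forces in N, time in s.
With the tool pointing down it reaches from about 350 to 875 mm from the base axis. Payload 4.2 kg.
Tool frame: the origin (TCP) lies at the very end of the fingers, on their centre line; the grasp point (between the pads) lies 19 mm behind it; z points along the fingers, y is the line along which they close (so a half turn about z gives the same grasp; the last joint's range is limited). The gripper opens to 85 mm and grips with 20 to 120 N. Pads are 22 mm wide; open, the fingers measure 114 mm over their backs; the gripper's body (76 mm by 85 mm) begins 54 mm behind the grasp point. The pads swing forward as they close: fully open they stand 13 mm farther back than shut.
Start: joints at [-0.937, 0.385, 0.008, 0, -1.194, -0.259], TCP at [228.818, -581.585, 231.312] pointing down, gripper open.
Joint ranges: [-3.14, 3.14], [-1.21, 2.06], [-1.07, 1.41], [-3.16, 2.05], [-2.99, -0.16], [-3.1, 3.1]. Speed limits (rad/s): [2.79, 2.79, 3.14, 3.14, 3.14, 3.14].

### API

Orientations are given as a unit quaternion [x, y, z, w].
In Python, from bench import arm gives the robot as it stands. The module is installed in compiled form; this text tells all that it offers.
- The arm moves only by the tool drive_tool, never from a script. Its argument "targets" is a list of rows, each a list of 5 numbers: the closure, from -1 (fully open) to 1 (shut), then the shift along the tool's x, y, z in mm, then the turn about the tool's z in degrees. In form: [[grip, tx, ty, tz, roll], ...]. A call has 1 to 12 rows; each row is the pose to reach, as a shift and turn from the pose commanded when the call began, along the tool's axes at that moment; what a row does not reach only later rows make up. A row lasts 1/10 s, in which the tool goes at most 50 mm and 8.59 degrees, less where a joint would pass 70% of its speed; a pose out of reach is approached as far as the arm can. A call with a gripper value outside its range is refused whole. The fingers move at their own pace and stop on an object; the grip force is fixed at half the most. Time passes only in rows, so rows that repeat a pose let the fingers close. It gives the time, the measured TCP pose, the force, the opening and the grip force at its end, in the units of the state.
- arm.read_state(): the state, without advancing time (a new reading comes with each control period).
- arm.get_image(name): name is "side" or "top"; returns the picture (480x640x3 uint8, blue, green, red); there is no depth.
- arm.camera_params(name): a dict with "fov_y" (degrees; the focal length in pixels is half the picture's height over the tangent of half this angle, whatever the lens; pixels are square), "cx", "cy" (the principal point, pixels), "D" ([k1, k2, p1, p2, k3] as OpenCV has them; the pictures are not rectified), "rvec" (rotation vector, rad) and "tvec" (3), from world to camera coordinates, as OpenCV has them. Camera axes: x right, y down, z forward; pixel columns grow to the right and rows downward; lengths in mm; the calibration is good to about 2 mm. A picture is of the moment at which its call begins. camera_params takes no time and is no camera call.
- arm.job_done(): hands the job in; it is judged then, once.
The state is a dict: "clock": time; "joints": joint angles; "joint_vel": joint speeds; "joint_efforts": joint torques, N m; "position": TCP position; "ee_rot": TCP orientation; "contact_force": force on the tool from outside, world axes, zero at the start; "wrist_torque": the same for the moment, N m; "gripper_width": finger opening in mm; "grasp_force": force on a finger pad.
Only numpy, scipy, OpenCV 4.12 (cv2) and the standard library are available. Lean on these libraries where they do the work, as an engineer would, in place of code of your own. Each camera call takes 0.05 s, during which the arm holds its last target. There are 200 camera calls.

## Working session

There is one attempt and no reset: what is moved stays moved. The work goes in short steps, Python scripts to look and compute and a tool call to move; the robot and the scene stay as the last step left them, time stands still between calls to the robot, and variables do not carry over. Pictures are saved under pics/ and viewed, at most 10 in all, crops included, and the job is handed in when it is done.

Besides the shell and the picture viewer there is one more tool, called after ">>>" by a JSON object that holds its "name" and its "arguments". drive_tool: Moves the arm, as the interface text tells. Its arguments: {"type":"object","properties":{"targets":{"type":"array","items":{"type":"array","items":{"type":"number"}}}},"required":["targets"]}

```bash
mkdir -p pics
python3 - <<'E'
from bench import arm
import cv2
for n in("side","top"):
    cv2.imwrite(f"pics/{n}0.png",arm.get_image(n)); print(n,arm.camera_params(n))
print(arm.read_state())
E
```

```text
side {'fov_y': 43.300188205035504, 'cx': 325.27323584471145, 'cy': 247.1684579500584, 'D': array([-0.04645091,  0.        ,  0.        ,  0.        ,  0.        ]), 'rvec': array([ 1.00046787, -2.44265644,  1.03640028]), 'tvec': array([407.91103916, 328.63935821, 882.3318808 ])}
top {'fov_y': 55.66167016745389, 'cx': 316.50076280369836, 'cy': 243.69775769378052, 'D': array([-0.03582307,  0.        ,  0.        ,  0.        ,  0.        ]), 'rvec': array([ 2.20149899, -2.13631723,  0.19889525]), 'tvec': array([ 10.22055424, 561.74120975, 828.74720878])}
{'clock': 0.1, 'joints': array([-9.37399910e-01,  3.85485395e-01,  6.77660670e-03, -4.34722783e-04,
       -1.19398579e+00, -2.58562306e-01]), 'joint_vel': array([ 0.00121925, -0.0007665 ,  0.00457115,  0.00147163,  0.00085312,
       -0.00215759]), 'joint_efforts': array([-7.41976110e-04, -3.93319237e+01,  1.88928348e+01,  4.19801250e+00,
       -2.60535766e-03, -3.87421210e-06]), 'position': array([ 228.63336996, -581.13097422,  230.33306678]), 'ee_rot': array([-1.86242949e-01,  9.82503243e-01,  9.43435024e-04, -2.27121977e-04]), 'contact_force': array([-0.25635748, -0.03622712, -0.43051718]), 'wrist_torque': array([ 0.03456447, -0.02797316, -0.00997802]), 'grasp_force': 0.0, 'gripper_width': 85.14264862247818}
```

View pics/side0.png

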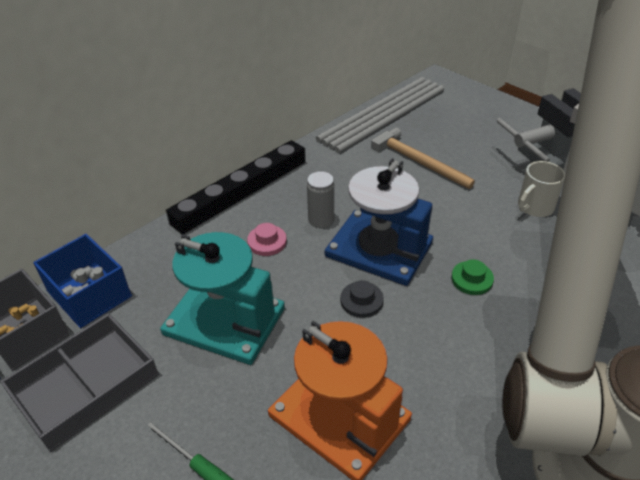

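View pics/top0.png

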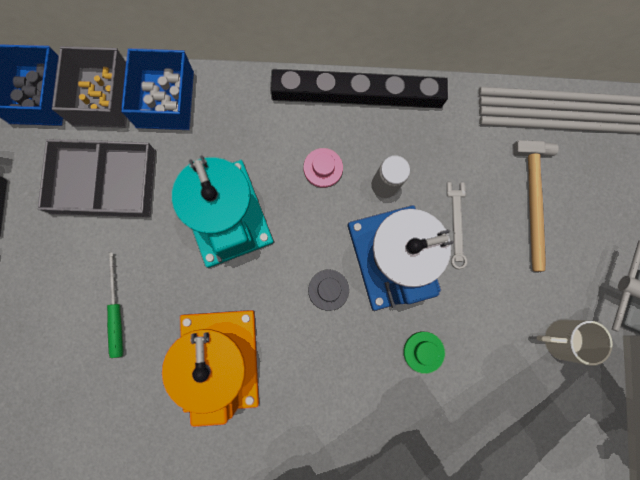

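The blue press's wheel is at about (384,190) in the side view and (412,247) in the top view. The ball is at (384,179) / (415,246) and the hinge at about (396,168) / (440,240). I'll enlarge both.

Run:
```python
import cv2, numpy as np
a=cv2.imread("pics/side0.png")[150:290,310:450]; b=cv2.imread("pics/top0.png")[195:320,340:480]
a=cv2.resize(a,(400*1,400),interpolation=cv2.INTER_CUBIC)
b=cv2.resize(b,(400,357),interpolation=cv2.INTER_CUBIC); b=cv2.copyMakeBorder(b,0,43,0,0,0)
cv2.imwrite("pics/crop0.png",np.hstack([a,b]))
```

```text
(no output)
```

View pics/crop0.png

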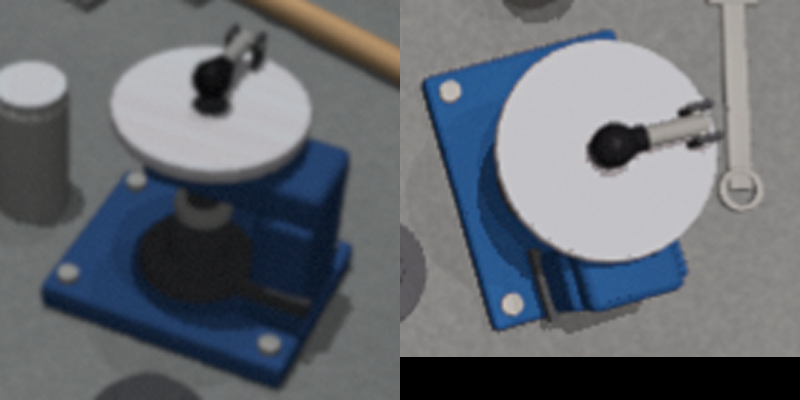

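The crop gives these positions. Wheel centre: side (383.9,187.8), top (412.3,247.9). Ball: side (383.9,177.7), top (414.6,246.1). Hinge: side about (397,167.5), top about (446,238.4).

```bash
cat > h.py <<'E'
from bench import arm
import cv2, numpy as np
def cam(n):
    p=arm.camera_params(n); f=240/np.tan(np.radians(p['fov_y']/2))
    K=np.array([[f,0,p['cx']],[0,f,p['cy']],[0,0,1.]]); R=cv2.Rodrigues(p['rvec'])[0]
    return K,p['D'],R,p['tvec'],p['rvec']
def tri(s,t):
    P=[];u=[]
    for n,q in(("side",s),("top",t)):
        K,D,R,T,_=cam(n); P.append(np.c_[R,T]); u.append(cv2.undistortPoints(np.array([[q]],float),K,D).reshape(2,1))
    X=cv2.triangulatePoints(P[0],P[1],*u)[:,0]; return X[:3]/X[3]
def proj(n,X):
    K,D,R,T,r=cam(n); return cv2.projectPoints(np.atleast_2d(np.array(X,float)),r,T,K,D)[0][:,0]
def ray(n,q,z):
    K,D,R,T,_=cam(n); u=cv2.undistortPoints(np.array([[q]],float),K,D).ravel()
    d=R.T@[*u,1]; o=-R.T@T; return o+d*(z-o[2])/d[2]
E
python3 - <<'E'
from h import *
np.set_printoptions(precision=1,suppress=True)
for n,s,t,z in(("wheel",(383.9,187.8),(412.3,247.9),162),("ball",(383.9,177.7),(414.6,246.1),180),("hinge",(397.2,167.5),(446,238.4),180),("can top",(320.5,180),(395,170),110)):
    X=tri(s,t); print(n,X,"reproj",proj("side",X)[0]-s,proj("top",X)[0]-t,"side@z",ray("side",s,z),"top@z",ray("top",t,z))
# fit wheel circle: silhouettes
th=np.linspace(0,2*np.pi,90)
X=tri((383.9,187.8),(412.3,247.9)); 
for n in("side","top"):
    q=proj(n,np.c_[X[0]+65*np.cos(th),X[1]+65*np.sin(th),0*th+162]); print(n,q.min(0),q.max(0))
# bolts on base z~22
for q in((340+50/2.857,195+91/2.857),(340+112/2.857,195+303/2.857)): print(ray("top",q,24))
for q in((310+137/2.857,150+180/2.857),(310+68/2.857,150+272/2.857),(310+268/2.857,150+344/2.857)): print(ray("side",q,24))
print("flange",ray("side",(310+195/2.857,150+258/2.857),36))
for n,q in(("top",(458,190)),("top",(459,262))): print("wrench",ray(n,q,5))
E
```

```text
wheel [ 543.9 -126.9  155.9] reproj [ 0.7 -0. ] [-0.5 -0.6] side@z [ 540.  -119.9  162. ] top@z [ 542.1 -126.2  162. ]
ball [ 543.5 -124.2  180.9] reproj [ 0.7 -0. ] [-0.5 -0.6] side@z [ 545.1 -124.3  180. ] top@z [ 542.6 -125.3  180. ]
hinge [ 559.7 -181.7  165.2] reproj [ 0.2 -0. ] [-0.1 -0.2] side@z [ 547.8 -165.2  180. ] top@z [ 556.9 -177.   180. ]
can top [ 693.2 -109.1  103.7] reproj [0.5 0.1] [-0.4 -0.4] side@z [ 688.3 -102.8  110. ] top@z [ 690.4 -108.4  110. ]
side [349.5 164.3] [420.3 208. ]
top [373.7 208.3] [451.3 286.3]
[599.3 -53.   24. ]
[456.  -97.1  24. ]
[ 631.9 -156.    24. ]
[600.1 -50.4  24. ]
[456.7 -93.5  24. ]
flange [ 538.4 -112.5   36. ]
wrench [ 687.  -262.3    5. ]
wrench [ 538.4 -261.7    5. ]
```

Run:
```python
from h import *
from scipy.spatial.transform import Rotation as Ro
np.set_printoptions(precision=1,suppress=True)
R=Ro.from_quat([-0.18624,0.9825,0.00094,-0.00023]).as_matrix()
x=R[:,0]; print("x",np.degrees(np.arctan2(x[1],x[0])), "shift",R.T@(np.array([543,-125,230])-[228.6,-581.1,230.3]))
th=np.linspace(0,2*np.pi,90)
def ring(r,z):
    q=(proj("side",np.c_[543+r*np.cos(th),-125.5+r*np.sin(th),0*th+z])-[310,150])*2.857; return q.min(0),q.max(0)
print("boss top",ring(22,58),"flange",ring(40,36))
for g in(0,10,15,20,26): print(g,ring(20,58+g))
a=cv2.imread("pics/side0.png")[200:260,350:420]
cv2.imwrite("pics/foot.png",cv2.resize(cv2.convertScaleAbs(a,alpha=2.2),None,fx=8,fy=8,interpolation=cv2.INTER_CUBIC))
```

```text
x -158.53303162697168 shift [-459.5  309.4    0.9]
boss top (array([172. , 200.9]), array([236.3, 243.9])) flange (array([144.7, 207.5]), array([260.1, 285.8]))
0 (array([174.9, 202.8]), array([233.4, 241.9]))
10 (array([175.6, 191.9]), array([234.4, 230.9]))
15 (array([175.9, 186.4]), array([234.9, 225.4]))
20 (array([176.3, 180.9]), array([235.4, 219.9]))
26 (array([176.7, 174.2]), array([236. , 213.2]))
```

View pics/foot.png

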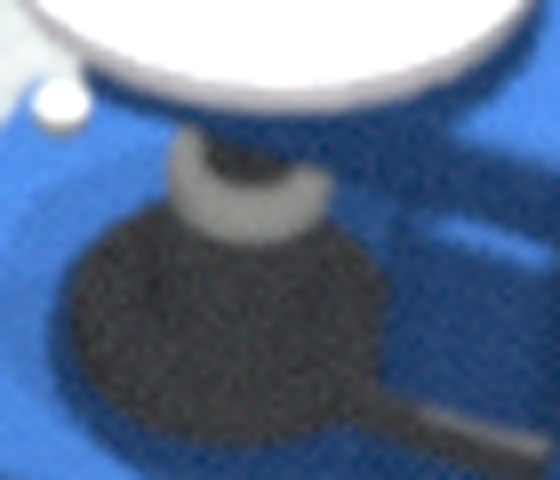

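The foot's lower edge is at side pixel (381,230.8), which puts it about 10–13 mm above the flange. Contact should come after about 2.1–2.8 rad of cranking. I'll hover over the ball first.

>>> {"name": "drive_tool", "arguments": {"targets": [[-1,-38,26,0,-8],[-1,-76,52,0,-16],[-1,-114,77,0,-24],[-1,-153,103,0,-32],[-1,-191,129,0,-40],[-1,-230,155,0,-48],[-1,-268,180,0,-56],[-1,-306,206,0,-64],[-1,-345,232,0,-72],[-1,-383,258,0,-80],[-1,-421,284,0,-83.5],[-1,-459.5,309.5,0,-83.5]]}}

```text
clock: 1.3
position: [543.6, -123.5, 231.1]
ee_rot: [0.794, -0.608, -0.0, 0.0]
contact_force: [0.3, -0.8, -0.4]
gripper_width: 85.5
grasp_force: 0.0
```

>>> {"name": "drive_tool", "arguments": {"targets": [[-1,0,0,0,0],[-1,0,0,0,0],[-1,0,0,0,0]]}}

```text
clock: 1.6
position: [542.4, -125.8, 230.9]
ee_rot: [0.793, -0.609, -0.0, 0.0]
contact_force: [-0.1, -0.5, -0.3]
gripper_width: 85.3
grasp_force: 0.0
```

Run:
```python
from h import *
cv2.imwrite("pics/s1.png",np.vstack([cv2.resize(arm.get_image(n)[r:r+140,c:c+200],(600,300)) for n,r,c in(("side",90,290),("top",180,310))])); print(arm.read_state())
```

```text
{'clock': 1.7, 'joints': array([ 6.21009059e-02,  2.69353162e-01, -1.61425783e-01, -3.53060422e-05,
       -1.14039264e+00,  1.97574460e-01]), 'joint_vel': array([-0.0036441 , -0.00471657,  0.00335111, -0.00049678, -0.00046393,
       -0.00065899]), 'joint_efforts': array([ 2.93429196e-01, -3.26321232e+01,  1.84274822e+01,  4.08162206e+00,
        3.44306820e-03,  1.09650802e-03]), 'position': array([ 542.36340369, -126.37443839,  231.29172317]), 'ee_rot': array([ 7.92701876e-01, -6.09609466e-01, -1.51897467e-04,  1.11303330e-04]), 'contact_force': array([-0.72667408,  0.45599747,  0.05946026]), 'wrist_torque': array([-0.00778154,  0.03319276,  0.00261835]), 'grasp_force': 0.0, 'gripper_width': 85.39856936048966}
```

View pics/s1.png

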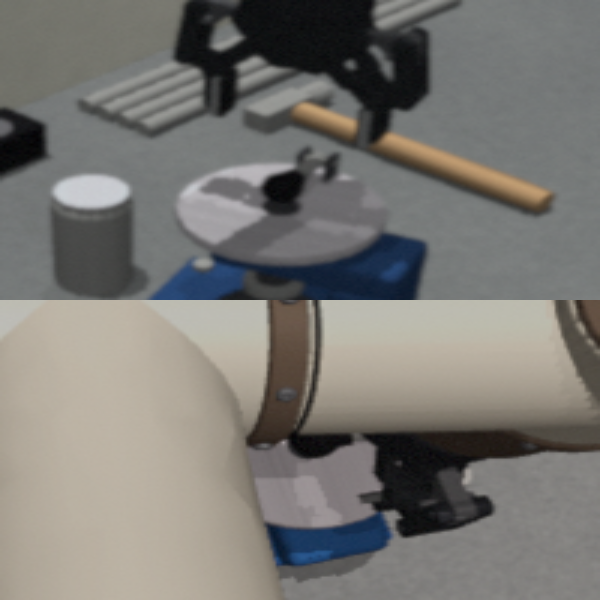

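The open gripper is centred over the ball, with the fingers on either side along the hinge axis. I'll descend and close.

>>> {"name": "drive_tool", "arguments": {"targets": [[-0.2,-1.5,0,20,0],[-0.2,-1.5,0,40,0],[-0.2,-1.5,0,55,0],[-0.2,-1.5,0,62,0],[-0.2,-1.5,0,63,0],[-0.2,-1.5,0,63,0]]}}

```text
clock: 2.3
position: [543.0, -124.5, 168.9]
ee_rot: [0.793, -0.609, 0.0, -0.0]
contact_force: [-0.3, -0.3, 0.3]
gripper_width: 51.3
grasp_force: 0.0
```

>>> {"name": "drive_tool", "arguments": {"targets": [[1,0,0,0,0],[1,0,0,0,0],[1,0,0,0,0],[1,0,0,0,0],[1,0,0,0,0],[1,0,0,0,0],[1,0,0,0,0],[1,0,0,0,0]]}}

```text
clock: 3.1
position: [543.8, -123.7, 168.7]
ee_rot: [0.793, -0.609, 0.001, -0.001]
contact_force: [5.2, 2.8, 1.4]
gripper_width: 22.8
grasp_force: 58.8
```

Run:
```python
from h import *
cv2.imwrite("pics/s2.png",cv2.resize(arm.get_image("side")[130:220,330:450],(800,600),interpolation=cv2.INTER_CUBIC))
```

```text
(no output)
```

View pics/s2.png

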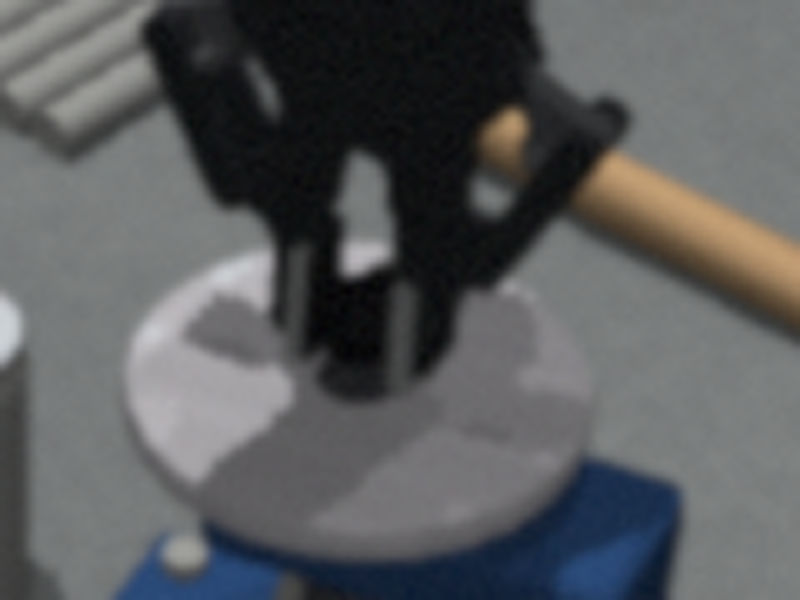

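The side view shows the ball seated between the pads. Now I'll fold the handle out along its arc.

>>> {"name": "drive_tool", "arguments": {"targets": [[1,0.6,0,-6.2,0],[1,2.2,0,-12.8,0],[1,4.4,0,-18.6,0],[1,7.6,0,-24.6,0],[1,11.1,0,-29.7,0],[1,15.7,0,-34.7,0],[1,20.4,0,-38.8,0],[1,26,0,-42.5,0],[1,31.6,0,-45.3,0],[1,38,0,-47.5,0],[1,44.1,0,-48.8,0],[1,49.8,0,-49.4,0]]}}

```text
clock: 4.35
position: [555.6, -170.3, 215.5]
ee_rot: [0.793, -0.609, -0.002, -0.001]
contact_force: [6.0, 5.8, -2.8]
gripper_width: 21.4
grasp_force: 60.2
```

>>> {"name": "drive_tool", "arguments": {"targets": [[1,1,0,0,0],[1,1,0,0,0],[1,1,0,0,0]]}}

```text
clock: 4.65
position: [555.8, -171.8, 215.7]
ee_rot: [0.793, -0.609, -0.001, -0.0]
contact_force: [6.8, 3.5, -4.0]
gripper_width: 21.2
grasp_force: 58.3
```

Run:
```python
from h import *
a=cv2.resize(arm.get_image("side")[110:230,330:450],(400,400),interpolation=cv2.INTER_CUBIC)
b=cv2.resize(arm.get_image("top")[180:300,370:490],(400,400),interpolation=cv2.INTER_CUBIC)
cv2.imwrite("pics/s3.png",np.hstack([a,b])); print(arm.read_state())
```

```text
{'clock': 4.75, 'joints': array([-0.02281983,  0.32414063, -0.12285223, -0.00256479, -1.12546616,
        0.2842456 ]), 'joint_vel': array([-0.00164767, -0.00123647,  0.00157795, -0.00056396,  0.00051505,
        0.00089516]), 'joint_efforts': array([ -2.73216873, -38.96300912,  17.09162593,   5.067949  ,
        -1.53593034,   0.23223394]), 'position': array([ 555.82798628, -171.83794741,  215.68883665]), 'ee_rot': array([ 7.92901730e-01, -6.09347862e-01, -1.35413559e-03, -4.42467518e-04]), 'contact_force': array([ 7.68104192,  2.33512817, -4.38310921]), 'wrist_torque': array([ 0.82718049, -1.52502254, -0.26848844]), 'grasp_force': 58.33100616931915, 'gripper_width': 21.27794518349233}
```

View pics/s3.png

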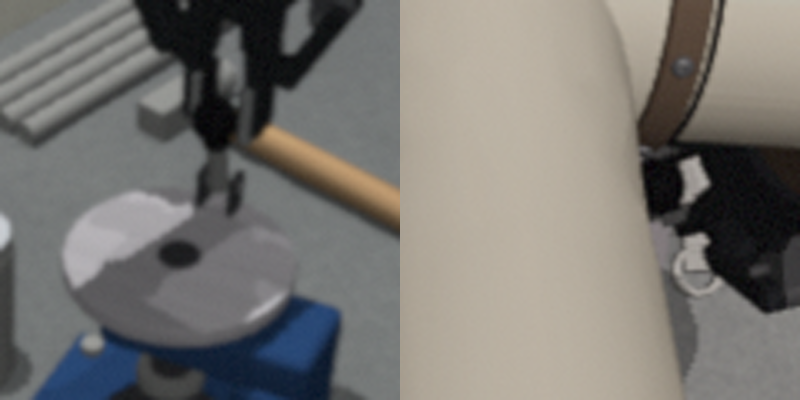

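The handle stands upright: the ball is at crop (213,118), above the cheeks at (220,185). I'll nudge it outward to the stop so the fold is certain.

>>> {"name": "drive_tool", "arguments": {"targets": [[1,1.5,0,0,0],[1,3,0,0,0],[1,3,0,0,0],[1,3,0,0,0],[1,3,0,0,0]]}}

```text
clock: 5.25
position: [556.5, -174.2, 216.0]
ee_rot: [0.793, -0.609, -0.002, -0.001]
contact_force: [6.4, 5.1, -2.3]
gripper_width: 21.0
grasp_force: 58.4
```

The handle is against its stop, with about 3 N radial. Now I'll crank clockwise; in tool axes the wheel centre is at x ≈ −50.3 from here, and the radius is 49.

>>> {"name": "drive_tool", "arguments": {"targets": [[1,-1.5,4.9,0,0],[1,-2.3,9.7,0,0],[1,-3.5,14.5,0,0],[1,-5.2,19.1,0,0],[1,-7.3,23.5,0,0],[1,-9.9,27.7,0,0],[1,-12.8,31.6,0,0],[1,-16.2,35.2,0,0],[1,-19.8,38.4,0,0],[1,-23.8,41.2,0,0]]}}

```text
clock: 6.25
position: [510.1, -165.6, 217.2]
ee_rot: [0.793, -0.609, 0.0, 0.002]
contact_force: [3.1, -7.8, 0.1]
gripper_width: 0.0
grasp_force: 4.6
```

```bash
cat > f.py <<'E'
from h import *
def rep():
    s=arm.read_state(); c=np.array([543,-125.5]); p=s['position'][:2]-c; r=np.hypot(*p); e=p/r; t=np.array([e[1],-e[0]])
    F=-s['contact_force']; th=(np.radians(-74.5)-np.arctan2(p[1],p[0]))%(2*np.pi)
    print("clock %.2f theta %.3f r %.1f z %.1f  push tang %.1f rad %.1f z %.1f"%(s['clock'],th,r,s['position'][2],F[:2]@t,F[:2]@e,F[2]))
rep()
E
python3 f.py
```

```text
clock 6.25 theta 0.957 r 51.9 z 217.2  push tang 7.4 rad -4.1 z -0.1
```

The fingers have shut, so the ball slipped out of the grip. I'll look.

Run:
```python
from h import *
a=cv2.resize(arm.get_image("side")[110:230,330:450],(400,400),interpolation=cv2.INTER_CUBIC)
b=cv2.resize(arm.get_image("top")[180:300,370:490],(400,400),interpolation=cv2.INTER_CUBIC)
cv2.imwrite("pics/s4.png",np.hstack([a,b]))
```

```text
(no output)
```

View pics/s4.png

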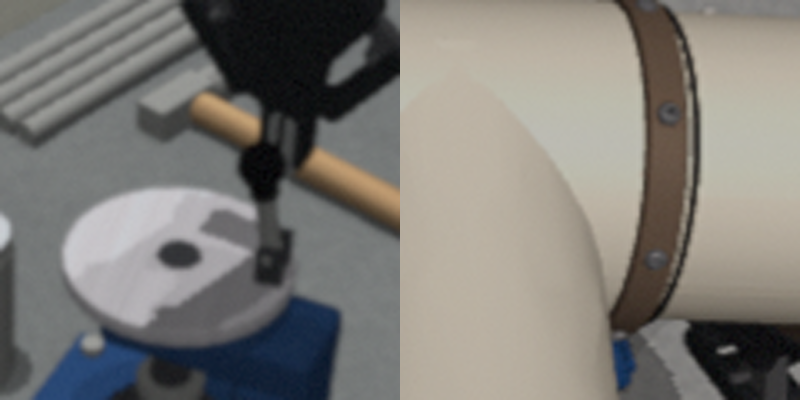

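Run:
```python
from h import *
np.set_printoptions(precision=1,suppress=True)
print("cam",[-(cam(n)[2].T@cam(n)[3]) for n in("side","top")])
c=np.array([543,-125.5])
for z in(228,232,236):
    X=ray("side",(330+262/3.333,110+165/3.333),z); d=X[:2]-c; print(z,X,np.hypot(*d),np.degrees(np.arctan2(d[1],d[0])))
X=ray("side",(330+271/3.333,110+258/3.333),180);d=X[:2]-c; print("hinge",X,np.hypot(*d),np.degrees(np.arctan2(d[1],d[0])))
# calibration of earlier view: ball upright at start
print(ray("side",(330+213/3.333,110+118/3.333),232)); print(arm.read_state()['position'])
```

```text
cam [array([ -2.3, 573. , 851.2]), array([440.2,  63.1, 897.1])]
228 [ 509.2 -144.5  228. ] 38.76000640286425 -150.69978277009892
232 [ 505.9 -139.9  232. ] 39.76901213915519 -158.82762918420886
236 [ 502.6 -135.3  236. ] 41.53049135095463 -166.40996580247275
hinge [ 491.5 -136.8  180. ] 52.733695734756424 -167.5890197680158
[ 552.  -155.1  232. ]
[ 508.7 -164.7  217.2]
```

Run:
```python
from h import *
np.set_printoptions(precision=1,suppress=True)
c=np.array([543,-125.5])
def P(phi,r,z): return (proj("side",[c[0]+r*np.cos(phi),c[1]+r*np.sin(phi),z])[0]-[330,110])*3.3333
for ph in(-75,-80,-150,-160,-168):
    p=np.radians(ph); print(ph,"cheek mid z174",P(p,50,174),"hinge",P(p,50,180))
    for a in(1.2,1.3,1.4,1.5,1.57): print("  a",a,P(p,50-52*np.cos(a),180+52*np.sin(a)))
print("wheel centre",P(0,0,162))
a=cv2.imread("pics/s3.png")[90:230,140:300]; b=cv2.imread("pics/s4.png")[120:300,180:320]
cv2.imwrite("pics/z.png",np.hstack([cv2.resize(cv2.convertScaleAbs(q,alpha=2),(400,450)) for q in(a,b)]))
```

```text
-75 cheek mid z174 [221.9 187.7] hinge [222.7 179. ]
  a 1.2 [214.5 123.8]
  a 1.3 [218.6 116.7]
  a 1.4 [222.7 110.3]
  a 1.5 [226.8 104.7]
  a 1.57 [229.6 101.2]
-80 cheek mid z174 [228.8 190.2] hinge [229.6 181.5]
  a 1.2 [219.  125.3]
  a 1.3 [223.8 118.5]
  a 1.4 [228.6 112.3]
  a 1.5 [233.4 106.9]
  a 1.57 [236.8 103.6]
-150 cheek mid z174 [274.1 249. ] hinge [275.1 240.2]
  a 1.2 [247.9 161.7]
  a 1.3 [257.5 160.5]
  a 1.4 [267.2 160.1]
  a 1.5 [277.1 160.5]
  a 1.57 [284.  161.3]
-160 cheek mid z174 [270.2 258.4] hinge [271.2 249.6]
  a 1.2 [245.4 167.4]
  a 1.3 [254.5 167.1]
  a 1.4 [263.9 167.7]
  a 1.5 [273.4 169.1]
  a 1.57 [280.1 170.6]
-168 cheek mid z174 [265.2 265.5] hinge [266.1 256.7]
  a 1.2 [242.1 171.7]
  a 1.3 [250.7 172.1]
  a 1.4 [259.6 173.4]
  a 1.5 [268.6 175.5]
  a 1.57 [274.9 177.6]
wheel centre [182.2 252.4]
```

View pics/z.png

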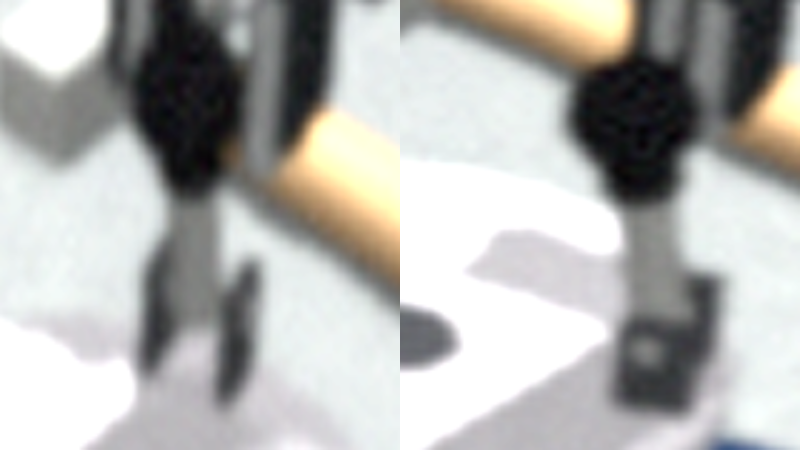

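The ball slid forward out of the pads during the fold. The handle reached only about 1.3 rad there, and it is now at about 1.4 rad. The wheel has turned roughly 1.4 rad, so step 1 is probably not met and I'll have to turn it back. I'll clear the arm and measure again.

>>> {"name": "drive_tool", "arguments": {"targets": [[1,0,-2,-10,0],[1,0,-2,-40,0],[1,0,-2,-70,0],[1,40,-2,-70,0],[1,85,-2,-70,0],[1,130,-2,-70,0],[1,175,-2,-70,0],[1,200,-2,-70,0],[-1,200,-2,-70,0]]}}

```text
clock: 7.25
position: [563.7, -358.7, 285.9]
ee_rot: [0.792, -0.61, -0.002, 0.0]
contact_force: [0.5, 1.3, 0.3]
gripper_width: 13.5
grasp_force: 0.0
```

Run:
```python
from h import *
i,j=arm.get_image("side"),arm.get_image("top"); cv2.imwrite("pics/side5.png",i); cv2.imwrite("pics/top5.png",j)
cv2.imwrite("pics/s5.png",np.hstack([cv2.resize(cv2.convertScaleAbs(q,alpha=1.4),(400,600),interpolation=cv2.INTER_CUBIC) for q in(i[125:245,345:425],j[200:320,370:450])]))
print(arm.read_state()['position'])
```

```text
[ 563.6047905  -356.13430884  286.93912058]
```

View pics/s5.png

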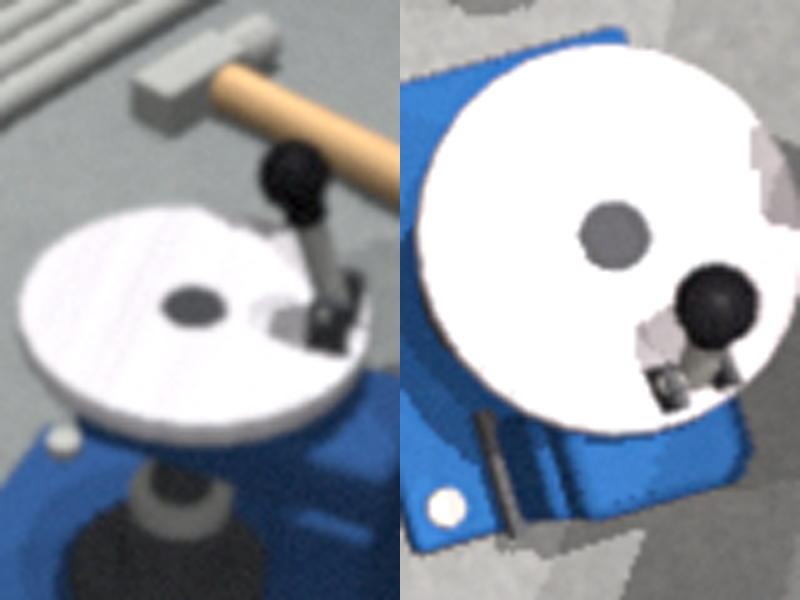

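The view shows the ball at side (404,161) / top (433.4,261.2), the hub at side (383.6,186) / top (413,247.2), and the cheeks at side (412,188) / top (429.4,275.6). The handle is tilted inward.

Run:
```python
from h import *
np.set_printoptions(precision=1,suppress=True)
C=tri((383.6,186),(413,247.2)); B=tri((404,161),(433.4,261.2)); 
print("C",C,"B",B,"hub top@162",ray("top",(413,247.2),162),"side@162",ray("side",(383.6,186),162))
H=ray("top",(429.4,275.6),178); print("H",H,"H tri",tri((412,188),(429.4,275.6)))
from scipy.optimize import least_squares
def f(v):
    cx,cy,p,a=v; e=np.array([np.cos(p),np.sin(p)]); c=np.array([cx,cy]); 
    b=[*(c+(50-52*np.cos(a))*e),180+52*np.sin(a)]; h=[*(c+50*e),176]; o=[cx,cy,162]
    return np.r_[proj("side",b)[0]-(404,161),proj("top",b)[0]-(433.4,261.2),proj("side",h)[0]-(412,188),proj("top",h)[0]-(429.4,275.6),proj("side",o)[0]-(383.6,186),proj("top",o)[0]-(413,247.2)]
s=least_squares(f,[543,-125,-2.6,1.3]); print(s.x,np.degrees(s.x[2]),s.fun)
cx,cy,p,a=s.x; print("ball",cx+(50-52*np.cos(a))*np.cos(p),cy+(50-52*np.cos(a))*np.sin(p),180+52*np.sin(a),arm.read_state()['position'])
```

```text
C [ 544.7 -127.   159.6] B [ 515.3 -141.9  223.1] hub top@162 [ 543.3 -127.3  162. ] side@162 [ 543.9 -123.5  162. ]
H [ 495.9 -149.8  178. ] H tri [ 498.2 -152.   166.6]
[ 542.3 -126.6   -2.7    1.2] -155.54764680960716 [ 0.7 -1.6 -1.1 -0.2  0.5 -2.7 -1.9 -0.5  1.7 -0.4 -0.4  0.6]
ball 514.0157587371923 -139.43377655215713 228.42907671105942 [ 563.6 -356.1  286.9]
```

>>> {"name": "drive_tool", "arguments": {"targets": [[-1,-20,-1,0,8],[-1,-50,-2,0,16],[-1,-80,-3,0,24],[-1,-110,-4,0,32],[-1,-135,-5,0,40],[-1,-160,-5,0,48],[-1,-180,-6,0,56],[-1,-200,-7,0,64],[-1,-215,-7,0,72],[-1,-221.3,-7.4,0,80.3],[-1,-221.3,-7.4,0,80.3],[-1,-221.3,-7.4,0,80.3]]}}

```text
clock: 8.55
position: [513.8, -139.8, 288.3]
ee_rot: [-0.216, 0.976, 0.0, 0.0]
contact_force: [-0.3, -0.7, 0.1]
gripper_width: 85.7
grasp_force: 0.0
```

>>> {"name": "drive_tool", "arguments": {"targets": [[-1,0,0,0,0],[-1,0,0,0,0]]}}

```text
clock: 8.75
position: [514.2, -140.7, 287.7]
ee_rot: [-0.214, 0.977, 0.0, -0.0]
contact_force: [-0.5, 0.4, 0.4]
gripper_width: 85.4
grasp_force: 0.0
```

>>> {"name": "drive_tool", "arguments": {"targets": [[-0.3,0,0,30,0],[-0.3,0,0,60,0],[-0.3,0,0,79,0],[-0.3,0,0,79,0],[1,0,0,79,0],[1,0,0,79,0],[1,0,0,79,0],[1,0,0,79,0],[1,0,0,79,0],[1,0,0,79,0]]}}

```text
clock: 9.75
position: [515.0, -139.6, 210.6]
ee_rot: [-0.214, 0.977, 0.0, 0.002]
contact_force: [-2.4, 5.0, 2.6]
gripper_width: 22.9
grasp_force: 58.6
```

```bash
python3 f.py
```

```text
clock 9.75 theta 1.374 r 31.3 z 210.6  push tang -5.6 rad 0.1 z -2.6
```

>>> {"name": "drive_tool", "arguments": {"targets": [[1,2,0,-0.8,0],[1,4.5,0,-1.4,0],[1,7,0,-2,0],[1,9.5,0,-2.5,0],[1,12,0,-2.8,0],[1,14.5,0,-3,0],[1,16.5,0,-3.2,0],[1,18,0,-3.2,0],[1,18,0,-3.2,0],[1,18,0,-3.2,0]]}}

```text
clock: 10.75
position: [500.5, -146.4, 213.6]
ee_rot: [-0.214, 0.977, 0.0, 0.004]
contact_force: [4.0, 6.8, 0.1]
gripper_width: 22.9
grasp_force: 59.0
```

```bash
python3 f.py
```

```text
clock 10.75 theta 1.383 r 47.3 z 213.6  push tang -4.4 rad 6.6 z -0.1
```

>>> {"name": "drive_tool", "arguments": {"targets": [[1,1,0,0,0],[1,2,0,0,0],[1,3,0,0,0],[1,3,0,0,0],[1,3,0,0,0]]}}

```text
clock: 11.25
position: [497.7, -147.8, 213.5]
ee_rot: [-0.214, 0.977, 0.0, 0.004]
contact_force: [2.9, 6.0, -0.7]
gripper_width: 23.1
grasp_force: 59.2
```

```bash
python3 f.py;python3 -c "
from h import *
print(arm.read_state()['wrist_torque'])"
```

```text
clock 11.25 theta 1.384 r 50.5 z 213.5  push tang -4.1 rad 5.3 z 0.7
[ 1.88929147 -0.88468579  0.06354047]
```

>>> {"name": "drive_tool", "arguments": {"targets": [[1,1,0,0,0],[1,2,0,0,0],[1,3,0,0,0],[1,3,0,0,0],[1,3,0,0,0]]}}

```text
clock: 11.75
position: [495.3, -149.0, 213.4]
ee_rot: [-0.214, 0.977, 0.0, 0.004]
contact_force: [3.4, 6.7, -1.2]
gripper_width: 23.2
grasp_force: 59.2
```

```bash
python3 f.py;python3 - <<'E'
from h import *
i=arm.get_image("side"); cv2.imwrite("pics/side6.png",i); 
g=cv2.cvtColor(i,cv2.COLOR_BGR2GRAY)[135:200:2,385:430:1]
for k,r in enumerate(g): print(135+2*k,' '.join('%3d'%v for v in r))
E
```

```text
clock 11.75 theta 1.384 r 53.1 z 213.4  push tang -4.5 rad 6.0 z 1.2
135 149 149 148 149 149 144 138 125 111  99  98  95  86  79  78  85 101 113 115 117 115 110  87  44  14  15  27  35  41  41  40  38  33  29  15  12  11  14  12   9  13  18  13  12  20
137 149 148 143 137 127 118 109  98  85  76  73  68  61  60  68  88 107 114 116 114 107  92  67  30  21  25  32  39  39  39  40  35  30  21  16  14  17  15   9  14  20  14  17  20  50
139 132 116 104 110 133 152 160 159 154 140 118  96  76  69  75  94 108 114 115 102  75  40  19  14  23  29  34  37  40  37  36  32  21  14  10  10   4  13  15  14  16  21  30  66  94
141  76  73  89 113 126 136 143 150 157 161 163 161 152 142 134 126 122 118 103  75  38  24  20  23  30  38  42  40  40  37  31  25  19  22  20  17  17  14  16  20  15  14  35  70 102
143  65  69  81  96 104 109 115 123 130 137 145 153 158 163 163 160 153 143 122  90  44  19  19  25  34  37  40  42  42  39  31  24  21  23  20  19  18  12  16  13  18  16  32  71 100
145  63  63  62  64  73  78  87  97 104 111 119 126 133 140 148 153 159 162 154 122  63  18  16  17  28  31  33
[... 4340 characters left out ...]
 178 180 181 178 176 175 174 174 172 167 166 160 135  81  38  28  32  28  29  28  35  54  78  89  93  98 112 119 120 122 122 124 120 121 120 121 121
195 175 175 177 176 177 176 177 178 177 174 170 168 166 165 165 165 166 164 164 162 148 117  80  64  63  56  53  45  47  68  87  91  93 105 119 124 125 126 122 120 119 119 119 120 121
197 177 176 176 175 174 172 169 168 166 165 164 163 163 162 164 163 164 160 153 134 112 103  92  90  91  90  90  87  87  89  89  86  90 101 112 119 121 120 119 119 120 119 120 121 121
199 176 177 173 167 164 165 164 166 167 164 163 164 162 163 160 152 134 113 102  94  89  92  91  91  94  92  92  94  92  88  82  68  51  49  56  68  77  90  99 106 112 118 119 122 122
```

I can't tell whether the ball is following or slipping. I'll let go, lift straight up, and measure the ball in the side view.

>>> {"name": "drive_tool", "arguments": {"targets": [[-1,0,0,0,0],[-1,0,0,0,0],[-1,0,0,0,0],[-1,0,0,0,0],[-1,0,0,-30,0],[-1,0,0,-60,0],[-1,0,0,-90,0],[-1,0,0,-90,0],[-1,0,0,-90,0]]}}

```text
clock: 12.7
position: [492.4, -150.6, 302.3]
ee_rot: [-0.213, 0.977, 0.0, 0.001]
contact_force: [0.4, 0.2, 0.2]
gripper_width: 85.3
grasp_force: 0.0
```

```bash
cat > b.py <<'E'
from h import *
def blob(i):
    w=(i.max(2)[140:185,390:432]<45).astype(np.uint8); n,l,s,c=cv2.connectedComponentsWithStats(w)
    return [(s[k].tolist(),(c[k]+[390,140]).round(1).tolist()) for k in range(1,n) if s[k,4]>40]
if __name__=="__main__":
    print("ref",blob(cv2.imread("pics/side5.png"))); i=arm.get_image("side"); cv2.imwrite("pics/side7.png",i); print("now",blob(i)); print(arm.read_state()['position'])
    w=i.max(2)[142:198:2,394:430]
    for k,r in enumerate(w): print(142+2*k,''.join('#' if v<30 else '+' if v<60 else '-' if v<90 else '.' for v in r))
E
python3 b.py
```

```text
ref [([7, 13, 15, 18, 175], [403.9, 160.9])]
now [([18, 14, 14, 18, 173], [414.0, 161.9])]
[ 491.90003402 -150.53390152  301.24144958]
142 ....................................
144 ....................................
146 ....................................
148 --..................................
150 ++----..............................
152 .--+++----..........................
154 .....--++-----...--++++-............
156 ........--++++++#########+..........
158 ...........--+############+-........
160 .............-+############+........
162 .............-+############+-.......
164 ..............-+###########+-----...
166 ...............-########+----+++----
168 ...............-#######+-.....---+++
170 ................+#####+-..........--
172 ................-++---..............
174 ................------..............
176 ................------..............
178 ................------..............
180 ...............-----+++-............
182 ...............-----+++-............
184 ..............-++++++++-............
186 .............-++++++#++-............
188 .............---+++++++-............
190 .............+++++++++--............
192 .............++#+##++--.............
194 .............-++++++--..............
196 ...................--...............
```

The ball blob moved from (403.9,160.9) to (414.0,161.9), matching a fold of about 1.57, so the handle is upright now. I'll regrasp it centred at r = 50 mm.

>>> {"name": "drive_tool", "arguments": {"targets": [[-0.3,-6.5,1,0,0],[-0.3,-6.5,1,30,0],[-0.3,-6.5,1,60,0],[-0.3,-6.5,1,88,0],[-0.3,-6.5,1,89,0],[1,-6.5,1,89,0],[1,-6.5,1,89,0],[1,-6.5,1,89,0],[1,-6.5,1,89,0],[1,-6.5,1,89,0],[1,-6.5,1,89,0]]}}

```text
clock: 13.85
position: [499.0, -146.9, 214.6]
ee_rot: [-0.214, 0.977, -0.001, 0.002]
contact_force: [-1.4, 2.2, 6.1]
gripper_width: 22.7
grasp_force: 58.7
```

```bash
sed -i 's/543,-125.5/543,-126/' f.py; python3 f.py
```

```text
clock 13.85 theta 1.397 r 48.7 z 214.6  push tang -2.6 rad -0.3 z -6.1
```

>>> {"name": "drive_tool", "arguments": {"targets": [[1,-0.2,-4.9,0,-5.7],[1,-1,-9.8,0,-11.5],[1,-2.2,-14.6,0,-17.2],[1,-3.9,-19.3,0,-22.9],[1,-6.1,-23.7,0,-28.6],[1,-8.6,-27.9,0,-34.4],[1,-11.6,-31.9,0,-40.1],[1,-15,-35.5,0,-45.8],[1,-18.7,-38.8,0,-51.6],[1,-22.8,-41.7,0,-57.3],[1,-22.8,-41.7,0,-57.3]]}}

```text
clock: 14.95
position: [534.4, -174.8, 214.5]
ee_rot: [-0.657, 0.754, 0.001, -0.001]
contact_force: [-6.1, 5.5, 11.2]
gripper_width: 22.9
grasp_force: 59.4
```

```bash
python3 f.py
```

```text
clock 14.95 theta 0.445 r 49.6 z 214.5  push tang -7.0 rad 4.4 z -11.2
```

Wheel angle is back to about 0.45 rad from its start, which is about 2 mm of foot travel. Next: outward to the stop, then hold.

>>> {"name": "drive_tool", "arguments": {"targets": [[1,1,0,-1,0],[1,2,0,-2,0],[1,3,0,-2,0],[1,4,0,-2,0],[1,4,0,-2,0],[1,4,0,-2,0],[1,4,0,-2,0]]}}

```text
clock: 15.65
position: [534.1, -175.7, 214.5]
ee_rot: [-0.656, 0.755, 0.003, 0.001]
contact_force: [-3.7, 13.5, 5.4]
gripper_width: 23.2
grasp_force: 58.9
```

```bash
python3 f.py
python3 - <<'E'
from b import *
i=arm.get_image("side"); cv2.imwrite("pics/side8.png",i); w=i.max(2)[130:205:2,376:420]
for k,r in enumerate(w): print(130+2*k,''.join('#' if v<30 else '+' if v<60 else '-' if v<90 else '.' for v in r))
np.set_printoptions(precision=1,suppress=True)
p=np.radians(-75-.445*57.3)
for a in(1.2,1.4,1.57): print(a,proj("side",[542.3+(50-52*np.cos(a))*np.cos(p),-126.6+(50-52*np.cos(a))*np.sin(p),180+52*np.sin(a)])[0])
print(proj("side",[542.3+50*np.cos(p),-126.6+50*np.sin(p),180])[0])
E
```

```text
clock 15.65 theta 0.447 r 50.4 z 214.5  push tang -6.0 rad 12.6 z -5.4
130 -+--................-##########+---+#####+++
132 -....................-+#########++-+####+--+
134 .....................-++-+######+--+########
136 .................----++++#######+--+########
138 ....................-++++#######++++########
140 ..........-..........-+++###################
142 .......----..........--+##########++++######
144 --..--------.........-++#########++--++#####
146 ----------------.....--+#########++--+######
148 -------------++-------++#########++--+######
150 --------.......---+---++#########+---+######
152 ..--...............---++++-++####+--++######
154 .......................---+++###++--++####+-
156 ..........................--++++++--++#++-..
158 ............................------------....
160 ............................--------------..
162 ............................------....--++--
164 ..........................--------.......--+
166 ........................-+++-----...........
168 ........................+++----------.......
170 .......................-+++---+++++++-......

[... 201 characters left out ...]
............................-++---.........
182 ............................................
184 ...-++++++++--..............................
186 ..-+++++++++++--............................
188 ...-+++++++++---............................
190 ....----------..............................
192 ............................................
194 ....-.......................................
196 ............................................
198 .........................................-..
200 .......................................-----
202 .....................................-------
204 ...................................---+++---
1.2 [401.2 150. ]
1.4 [405.6 146.9]
1.57 [409.4 144.9]
[406.9 168.3]
```

The radial push rose to 12.6 N with only 0.8 mm of movement, so the handle is firmly against its stop and the foot has moved about 2 mm. Now I'll crank clockwise, turning the tool with the wheel.

>>> {"name": "drive_tool", "arguments": {"targets": [[1,-3.7,4.9,-1.5,5.7],[1,-4.5,9.8,-1.5,11.5],[1,-5.7,14.6,-1.5,17.2],[1,-7.4,19.3,-1.5,22.9],[1,-9.6,23.7,-1.5,28.6],[1,-12.1,27.9,-1.5,34.4],[1,-15.1,31.9,-1.5,40.1],[1,-18.5,35.5,-1.5,45.8],[1,-22.2,38.8,-1.5,51.6],[1,-26.3,41.7,-1.5,57.3],[1,-30.5,44.1,-1.5,63],[1,-30.5,44.1,-1.5,63]]}}

```text
clock: 16.9
position: [497.0, -143.0, 214.9]
ee_rot: [-0.164, 0.986, -0.0, 0.001]
contact_force: [5.5, -3.0, -8.5]
gripper_width: 22.6
grasp_force: 59.7
```

```bash
python3 f.py
```

```text
clock 16.90 theta 1.487 r 49.0 z 214.9  push tang 4.7 rad 4.2 z 8.5
```

>>> {"name": "drive_tool", "arguments": {"targets": [[1,-0.5,4.9,1.5,5.7],[1,-1.3,9.8,1.5,11.5],[1,-2.5,14.6,1.5,17.2],[1,-4.2,19.3,1.5,22.9],[1,-4.2,19.3,1.5,22.9]]}}

```text
clock: 17.4
position: [493.8, -124.4, 214.7]
ee_rot: [0.035, 0.999, -0.001, 0.0]
contact_force: [2.2, -5.1, -2.6]
gripper_width: 22.8
grasp_force: 60.3
```

```bash
python3 f.py
```

```text
clock 17.40 theta 1.874 r 49.2 z 214.7  push tang 5.0 rad 2.3 z 2.6
```

>>> {"name": "drive_tool", "arguments": {"targets": [[1,-0.1,2.5,0.5,2.9],[1,-0.3,4.9,0.5,5.7],[1,-0.6,7.4,0.5,8.6],[1,-0.6,7.4,0.5,8.6],[1,-0.6,7.4,0.5,8.6]]}}

```text
clock: 17.9
position: [494.4, -117.6, 214.7]
ee_rot: [0.109, 0.994, -0.002, -0.0]
contact_force: [-0.4, -5.6, -0.6]
gripper_width: 23.1
grasp_force: 60.5
```

```bash
python3 f.py
```

```text
clock 17.90 theta 2.012 r 49.3 z 214.7  push tang 5.6 rad 0.6 z 0.6
```

>>> {"name": "drive_tool", "arguments": {"targets": [[1,-0.1,2.5,0,2.9],[1,-0.3,4.9,0,5.7],[1,-0.6,7.4,0,8.6],[1,-0.6,7.4,0,8.6],[1,-0.6,7.4,0,8.6]]}}

```text
clock: 18.4
position: [495.9, -110.7, 214.7]
ee_rot: [0.183, 0.983, -0.002, -0.001]
contact_force: [-1.4, -5.2, 2.1]
gripper_width: 22.6
grasp_force: 60.6
```

```bash
python3 f.py
```

```text
clock 18.40 theta 2.156 r 49.5 z 214.7  push tang 5.4 rad 0.3 z -2.1
```

>>> {"name": "drive_tool", "arguments": {"targets": [[1,-0.1,2.5,-0.3,2.9],[1,-0.3,4.9,-0.3,5.7],[1,-0.6,7.4,-0.3,8.6],[1,-0.6,7.4,-0.3,8.6],[1,-0.6,7.4,-0.3,8.6]]}}

```text
clock: 18.9
position: [498.4, -103.9, 214.6]
ee_rot: [0.257, 0.966, -0.002, -0.002]
contact_force: [-2.9, -5.8, 1.6]
gripper_width: 22.9
grasp_force: 60.6
```

```bash
python3 f.py
```

```text
clock 18.90 theta 2.301 r 49.7 z 214.6  push tang 6.5 rad -0.0 z -1.6
```

>>> {"name": "drive_tool", "arguments": {"targets": [[1,-0.1,2.5,-0.3,2.9],[1,-0.3,4.9,-0.3,5.7],[1,-0.3,4.9,-0.3,5.7],[1,-0.3,4.9,-0.3,5.7]]}}

```text
clock: 19.3
position: [500.6, -99.8, 214.6]
ee_rot: [0.305, 0.952, -0.002, -0.002]
contact_force: [-3.0, -5.2, 1.0]
gripper_width: 23.0
grasp_force: 60.6
```

```bash
python3 f.py
```

```text
clock 19.30 theta 2.395 r 49.8 z 214.6  push tang 6.0 rad 0.2 z -1.0
```

Still free running at about 6 N. I'll go on.

>>> {"name": "drive_tool", "arguments": {"targets": [[1,-0.1,2.5,0,2.9],[1,-0.3,4.9,0,5.7],[1,-0.6,7.4,0,8.6],[1,-0.6,7.4,0,8.6],[1,-0.6,7.4,0,8.6]]}}

```text
clock: 19.8
position: [505.0, -94.1, 214.6]
ee_rot: [0.375, 0.927, -0.002, -0.003]
contact_force: [-4.5, -4.3, 2.9]
gripper_width: 22.8
grasp_force: 60.7
```

```bash
python3 f.py
```

```text
clock 19.80 theta 2.540 r 49.7 z 214.6  push tang 6.2 rad -0.6 z -2.9
```

>>> {"name": "drive_tool", "arguments": {"targets": [[1,-0.1,2.5,-0.5,2.9],[1,-0.3,4.9,-0.5,5.7],[1,-0.6,7.4,-0.5,8.6],[1,-0.6,7.4,-0.5,8.6],[1,-0.6,7.4,-0.5,8.6]]}}

```text
clock: 20.3
position: [510.0, -89.0, 214.7]
ee_rot: [0.444, 0.896, -0.003, -0.003]
contact_force: [-5.7, -3.4, 1.0]
gripper_width: 22.9
grasp_force: 60.6
```

```bash
python3 f.py; python3 -c "
from h import *
print(arm.read_state()['joints'])"
```

```text
clock 20.30 theta 2.683 r 49.6 z 214.7  push tang 6.5 rad -1.2 z -1.0
[ 1.41611933e-01  2.19888687e-01 -2.73253577e-01  1.09403998e-03
 -1.08617055e+00 -2.63245222e+00]
```

>>> {"name": "drive_tool", "arguments": {"targets": [[1,0.1,2.5,0,1],[1,0.2,4.9,0,2],[1,0.1,7.4,0,3],[1,0.1,7.4,0,3],[1,0.1,7.4,0,3]]}}

```text
clock: 20.8
position: [515.6, -84.3, 214.7]
ee_rot: [0.467, 0.884, -0.003, -0.003]
contact_force: [-5.3, -2.2, 3.0]
gripper_width: 22.8
grasp_force: 60.7
```

```bash
python3 f.py
```

```text
clock 20.80 theta 2.831 r 49.9 z 214.7  push tang 5.6 rad -1.1 z -3.0
```

>>> {"name": "drive_tool", "arguments": {"targets": [[1,-0.1,2.5,-0.5,1],[1,-0.3,4.9,-0.5,2],[1,-0.6,7.4,-0.5,3],[1,-0.6,7.4,-0.5,3],[1,-0.6,7.4,-0.5,3]]}}

```text
clock: 21.3
position: [520.6, -81.1, 214.7]
ee_rot: [0.49, 0.872, -0.004, -0.005]
contact_force: [-8.6, -4.1, 3.0]
gripper_width: 22.8
grasp_force: 60.6
```

```bash
python3 f.py
```

```text
clock 21.30 theta 2.949 r 50.2 z 214.7  push tang 9.5 rad -0.1 z -3.0
```

The push rose to 9.5 N from about 6 N, so the foot is bearing. A small step more.

>>> {"name": "drive_tool", "arguments": {"targets": [[1,-0.2,2,-0.5,0],[1,-0.5,3.9,-0.5,0],[1,-0.5,3.9,-0.5,0],[1,-0.5,3.9,-0.5,0],[1,-0.5,3.9,-0.5,0]]}}

```text
clock: 21.8
position: [522.8, -79.9, 214.7]
ee_rot: [0.49, 0.872, -0.005, -0.006]
contact_force: [-10.6, -4.4, 2.7]
gripper_width: 23.0
grasp_force: 60.5
```

```bash
python3 f.py; python3 f.py
```

```text
clock 21.80 theta 3.000 r 50.4 z 214.7  push tang 11.5 rad -0.2 z -2.7
clock 21.80 theta 3.000 r 50.4 z 214.7  push tang 11.5 rad -0.2 z -2.7
```

>>> {"name": "drive_tool", "arguments": {"targets": [[1,-0.3,1.7,-0.3,0],[1,-0.6,3.4,-0.3,0],[1,-0.6,3.4,-0.3,0],[1,-0.6,3.4,-0.3,0],[1,-0.6,3.4,-0.3,0]]}}

```text
clock: 22.3
position: [524.9, -78.9, 214.7]
ee_rot: [0.49, 0.871, -0.006, -0.007]
contact_force: [-11.9, -6.1, 3.1]
gripper_width: 22.5
grasp_force: 60.6
```

```bash
python3 f.py
```

```text
clock 22.30 theta 3.046 r 50.5 z 214.7  push tang 13.3 rad 1.4 z -3.1
```

Now about +7.3 N over free running, roughly 75 N of clamping. I'll unload the arm, open, and lift clear.

>>> {"name": "drive_tool", "arguments": {"targets": [[1,0.4,-2,0,0],[1,0.7,-3.5,0,0],[1,0.7,-3.5,0,0],[-1,0.7,-3.5,0,0],[-1,0.7,-3.5,0,0],[-1,0.7,-3.5,0,0],[-1,0.7,-3.5,0,0],[-1,0.7,-3.5,-20,0],[-1,0.7,-3.5,-60,0],[-1,0.7,-3.5,-100,0],[-1,0.7,-3.5,-100,0],[-1,0.7,-3.5,-100,0]]}}

```text
clock: 23.5
position: [529.5, -77.3, 317.9]
ee_rot: [0.49, 0.872, 0.001, 0.001]
contact_force: [0.0, 0.7, -1.1]
gripper_width: 85.1
grasp_force: 0.0
```

Run:
```python
from b import *
np.set_printoptions(precision=1,suppress=True)
i=arm.get_image("side"); cv2.imwrite("pics/side9.png",i); w=i.max(2)[140:212:2,350:420]
for k,r in enumerate(w): print(140+2*k,''.join('#' if v<30 else '+' if v<60 else '-' if v<90 else '.' for v in r))
s=arm.read_state(); print(s['clock'],s['position'],s['contact_force'],s['gripper_width'])
p=np.radians(-75)-3.046
for a in(1.2,1.4,1.57): print(a,proj("side",[542.3+(50-52*np.cos(a))*np.cos(p),-126.6+(50-52*np.cos(a))*np.sin(p),180+52*np.sin(a)])[0])
print("hinge",proj("side",[542.3+50*np.cos(p),-126.6+50*np.sin(p),180])[0])
```

```text
140 .......------.......................-.................................
142 ....------............--.........----.................................
144 -------..............-------..--------................................
146 ---..................---------------------............................
148 ......................-----------------++-----........................
150 ........................----------......---++-----....................
152 ............................--...............---+----.................
154 .................................................--++-----............
156 ....................................................--+++----.........
158 .......................................................---+++----.....
160 ............................................................---+-----.
162 ...............................................................--+++--
164 .........................--++---...................................--+
166 ......................-+########+.....................................
168 .....................-+##########+............
[... 1035 characters left out ...]
++-....................................
198 .---..............-+++-------++++-................................--..
200 ...---............-+++-......++++-...............................----.
202 .....---..........-++--.....-+++-..............................-------
204 .......---........----.....--+++-...........................----++----
206 ..........-.................----...........................---+++-----
208 ..........-----.........................................----++++------
210 ..........--+++-----..............................------++++++++------
23.55 [528.8 -77.3 316.5] [ 0.2  0.7 -1.2] 85.05188214709771
1.2 [381.4 165.5]
1.4 [379.5 167.3]
1.57 [377.7 169.8]
hinge [376.2 193.6]
```

The ball is at side (377.5,170.5), matching an upright handle (377.7,169.8 predicted) at the final wheel angle, and the tool is clear. Handing in.

```bash
python3 -c "
from bench import arm
print(arm.job_done())"
```

```text
the job is handed in; nothing more can be done
None
```

I handed the job in without seeing the verdict: the flange is clamped at an estimated 75 N (about 7 N above free running), and the handle is upright and released. My first grip slipped and turned the wheel about 1.4 rad before the handle was fully out, so I turned it back to about 2 mm of foot travel, folded the handle to its stop and then cranked. I did not check the flange or the spare flange, wrench and oil can again at the end.

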